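# Demould a slip-cast vase and close the mould again

### The job

The cast vase in the three-part plaster mould is ready to come out: lift off the collar and then both mould halves, stand them upright on the wooden ware board, and only then lift the vase out and stand it in the middle of the round drying bat. Then close the empty mould on its base so that it dries without warping: each half on its own side, cavity inward and fully down on its natches, and the collar seated on top. Leave the other things on the bench alone.

Things in the scene. Friction and masses are not known exactly. Their poses are not given: they have to be found in the camera images.
- mould_base: Fixed white plaster slab 100 (x) x 76 (y) x 16 mm. Origin: centre of underside, z up. x = 0 is the mould's parting plane. Top: a central recess, 47 mm wide, 4 deep, for the vase's foot; cone natches, 10 mm wide, 6 mm high: two at x -31, y +-20 mm for half_square, two at x +32, y +-8 mm for half_bevelled. They centre a half lowered within 3 mm of home; a wrong or turned half stands 6 mm proud.
- half_square: Loose white plaster mould half, 40 (x) x 60 (y) x 70 mm high, 0.17 kg, outer corners square. Origin: centre of underside; its x points outward, away from the cavity. Home in mould_base's frame: x -21.5, y 0, z 16 mm, turned by pi. Grip from above across y at half height. It lifts straight up off the vase (by 90 mm to clear it) and lowers straight down. At home the halves stand 4 mm apart.
- half_bevelled: Loose white plaster mould half like half_square (40 x 60 x 70 mm, same origin, axes and grip, 0.16 kg), but its two outer upright corners are bevelled by 10 mm. Home in mould_base's frame: x +21.5, y 0, z 16 mm, not turned. The natches leave each half 3 mm of play; lower the second half 1 mm too far out rather than too far in, where it would land on the other half.
- collar: Loose white plaster ring, 0.06 kg, 58 mm wide, 24 mm high, with a 29 mm hole; below it a spigot 36 mm wide, 4.5 mm high. Origin: centre of the spigot's underside, z up (top at 28.5 mm). Home: on the base's axis, origin 81.5 mm above the base's origin, spigot in the halves' 44 mm recess, ring resting on both halves. Grip across the outside from above; lift straight up off the vase's neck.
- vase: Loose reddish clay bud vase, 0.09 kg, 93 mm high, 40 mm wide near the foot, narrowing to a straight neck 22 mm wide from 60 mm up. Origin: centre of the foot's underside, z up. It starts upright inside the mould, foot 12 mm above the base's origin; from above its mouth shows in the collar's hole. Grip it from above by the neck, 75 mm above the foot, once both halves are off.
- ware_board: Fixed side area: light wooden plank on battens, 120 (x) x 290 (y) mm. Origin: centre of its underside; top 28 mm above. Collar (on its spigot) and both halves stand on it side by side along y, all three at once, before the vase is taken out. Keep clear of the fixed stacks of bowls between robot and work: 0.30 m high at x 0.36, y -0.05 (0.10 m radius) and 0.23 m high at x 0.37, y 0.09 (0.05 m).
- drying_bat: Fixed round plywood bat, the vase's target: 140 mm wide, two small dark pin holes near its rim. Origin: centre of its underside; top 16 mm above.
- glaze_jar: Bystander: blue glaze jar with white lid, 54 mm wide, 62 mm high, origin at the centre of its underside. To be left alone.
- white_pot: Bystander: small white round pot, 63 mm wide, 55 mm high, origin at the centre of its underside. To be left alone.
- shaping_rib: Bystander: flat wooden shaping rib, 52 x 91 x 9 mm, origin at the centre of its underside. To be left alone.

How it is judged:
By the outcome, as a careful person would: the job done as asked, in the order asked, and still so for the second after the job is handed in, with the robot touching nothing.
It also fails if it takes over 141 s, if anything falls off the work surface, if the arm or the gripper's body presses on something with over 40 N, if the wrist force passes 120 N, or if a joint passes its speed limit or range.

### The arm

A 7-joint arm with a two-finger parallel gripper is mounted at the origin on a cart in front of the work surface, level with it; the furniture and walls round the work are solid. World frame = base frame: x ahead of the robot, y to its left, z up, the work surface at z = 0. Lengths are in m, angles in rad, forces in N, time in s.
With the tool pointing down it reaches from about 0.4 to 0.875 m from the base axis. Payload 19.3 kg.
Tool frame: the origin (TCP) lies midway between the tips of the shut fingers; the grasp point (between the pads) lies 19 mm behind it; z points along the fingers, y is the line along which they close (so a half turn about z gives the same grasp; the last joint's range is limited). The gripper opens to 85 mm and grips with 20 to 120 N. Pads are 22 mm wide; open, the fingers measure 114 mm over their backs; the gripper's body (76 mm by 85 mm) begins 54 mm behind the grasp point. The pads swing forward as they close: fully open they stand 13 mm farther back than shut.
Start: joints at [-1.173, 0.521, -0.036, 1.599, 0.021, 1.021, -0.113], TCP at [0.282, 0.558, 0.231] pointing down, gripper open.
Joint ranges: [-2.91, 2.91], [-0.3, 2.13], [-1.5, 1.42], [0.17, 2.43], [-1.26, 4.41], [0.16, 1.93], [-2.52, 2.52]. Speed limits (rad/s): [1.89, 1.89, 2.39, 2.39, 3.01, 3.01, 3.01].

### API

Orientations are given as a unit quaternion [w, x, y, z].
In Python, from rig import robot, kinematics, imaging, hand_in, regions_of, monitor gives the robot as it stands. Calls block until the motion is done:
- robot.movep(position, orientation): joint-space move of the TCP to a pose.
- robot.move_straight(position, rot=None, v=0.15): straight line of the TCP; rot=None keeps the orientation; v is the mean speed in m/s.
- robot.move_joints(angles): joint-space move.
- robot.open_jaws() and robot.close(): open the fingers fully, or close them until they stop; the grip force is fixed at half the most.
- robot.pause(seconds).
- kinematics.solve_ik(position, orientation): joint angles nearest the present ones, or None.
- imaging.snapshot(name): name is "scene" or "side" or "wrist"; returns a dict with "color" (480x640x3 uint8, blue, green, red), "camera_matrix" (3x3 intrinsics, pixels), "xyz" and "attitude" of the camera in the world; the wrist camera has in their place "T_tool_cam" (4x4, takes a point from camera to tool coordinates, whose origin is the TCP and whose axes are the flange's). Camera axes: x right, y down, z forward; pixel columns grow to the right and rows downward; lengths in m; the calibration is good to about 2 mm. A picture is of the moment at which its call begins: read the wrist's pose just before it. There is no depth.
A pose or a line that the arm cannot do raises robot.MotionError and nothing moves.
- hand_in(): hands the job in; it is judged then, once.
Trained networks look in the newest picture that a camera, given by its name, has taken for a name from the list of things; names that differ only in an ending like _2 or _b are one class to them, and where a whole thing is asked for, a point or a joint stands for the part that bears it (a point fixed in the world has none). Each returns a list of dicts, best first, with "conf" (0 to 1); they miss things now and then, are a little off and sometimes report something else, mostly with a low value. They report only what shows in the picture. A call takes as long as a camera call.
- regions_of(camera, label): "region" (480x640 bool, what is visible of it) and "centre" ([row, column] in pixels, amid what is visible of it).
Readings, each from a call of its own:
- monitor.read_clock(): time.
- monitor.read_joint_pos(): joint angles.
- monitor.read_joint_velocities(): joint speeds.
- monitor.read_joint_torque(): joint torques, N m.
- monitor.read_ee_pos(): TCP position.
- monitor.read_tcp_rot(): TCP orientation.
- monitor.read_contact_force(): force on the tool from outside, world axes, zero at the start.
- monitor.read_torque(): the same for the moment, N m.
- monitor.read_gripper_width(): finger opening in m.
- monitor.read_grip_force(): force on a finger pad.
Only numpy, scipy, OpenCV 4.12 (cv2) and the standard library are available. Lean on these libraries where they do the work, as an engineer would, in place of code of your own. Each camera call takes 0.05 s, during which the arm holds its last target. There are 200 camera calls.

## Working session

There is one attempt and no reset: what is moved stays moved. The work goes in short steps, each a Python script; the robot and the scene stay as the last script left them, time stands still between calls to the robot, and variables do not carry over. Pictures are saved under pics/ and viewed, at most 14 in all, crops included, and the job is handed in when it is done.

```bash
mkdir -p pics; ls; python3 - <<'E'
from rig import robot, kinematics, imaging, hand_in, regions_of, monitor
import cv2,numpy as np
for c in ["scene","side"]:
    s=imaging.snapshot(c); cv2.imwrite(f"pics/{c}0.png",s["color"])
    print(c,s["camera_matrix"].tolist(),s["xyz"],s["attitude"])
    for n in ["mould_base","half_square","half_bevelled","collar","vase","ware_board","drying_bat","glaze_jar","white_pot","shaping_rib"]:
        print(n,[(round(r["conf"],2),[round(float(v),1) for v in r["centre"]],int(r["region"].sum())) for r in regions_of(c,n)])
print(monitor.read_clock(),monitor.read_tcp_rot())
E
```

```text
pics
scene [[544.4030787156322, 0.0, 329.36768787790487], [0.0, 544.4030787156322, 240.03454021541933], [0.0, 0.0, 1.0]] [ 0.25439905 -0.69861759  0.90825035] [-0.36560172  0.89536114 -0.23120954  0.10585821]
mould_base [(0.98, [403.0, 351.3], 593), (0.3, [260.7, 387.8], 727)]
half_square [(0.8, [385.0, 338.7], 966)]
half_bevelled [(0.93, [384.9, 372.1], 664)]
collar [(0.59, [358.5, 350.5], 777)]
vase [(0.67, [360.8, 356.9], 150)]
ware_board [(0.89, [193.6, 225.7], 3326)]
drying_bat [(0.6, [275.9, 308.1], 2681)]
glaze_jar [(0.68, [211.8, 342.5], 673)]
white_pot [(0.77, [261.0, 388.9], 708), (0.33, [387.4, 338.7], 872)]
shaping_rib [(0.77, [178.9, 293.3], 363)]
side [[466.09251345344035, 0.0, 321.4478701674973], [0.0, 466.09251345344035, 244.71205695969113], [0.0, 0.0, 1.0]] [1.64872114 0.1460294  0.69309795] [-0.31813564  0.56944765  0.65939294 -0.37379144]
mould_base [(0.5, [249.0, 230.7], 220)]
half_square [(0.76, [230.8, 240.8], 227), (0.57, [291.4, 289.0], 655)]
half_bevelled [(0.91, [233.2, 228.0], 572), (0.73, [294.7, 373.2], 733)]
collar [(0.74, [214.2, 224.2], 270), (0.58, [237.8, 225.4], 550)]
vase []
ware_board [(0.95, [252.0, 446.0], 3163)]
drying_bat [(0.82, [262.3, 328.4], 1336), (0.4, [297.8, 372.3], 641)]
glaze_jar [(0.81, [295.6, 369.5], 711)]
white_pot [(0.93, [293.2, 290.1], 624)]
shaping_rib [(0.64, [303.7, 453.2], 440)]
1.1 [ 3.48438693e-06  2.31787702e-01  9.72766396e-01 -1.58291598e-06]
```

View pics/scene0.png

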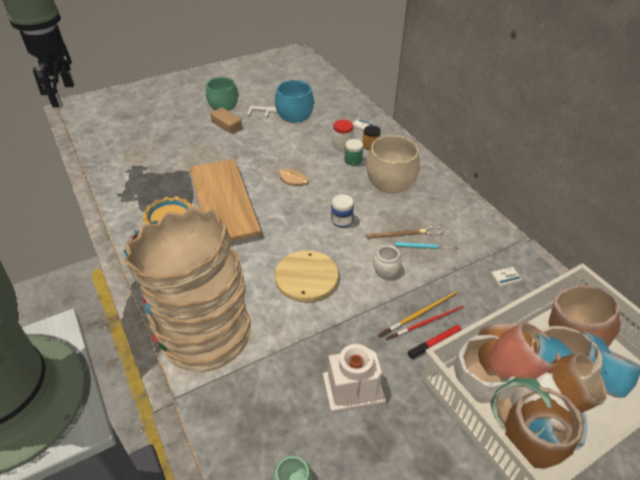

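View pics/side0.png

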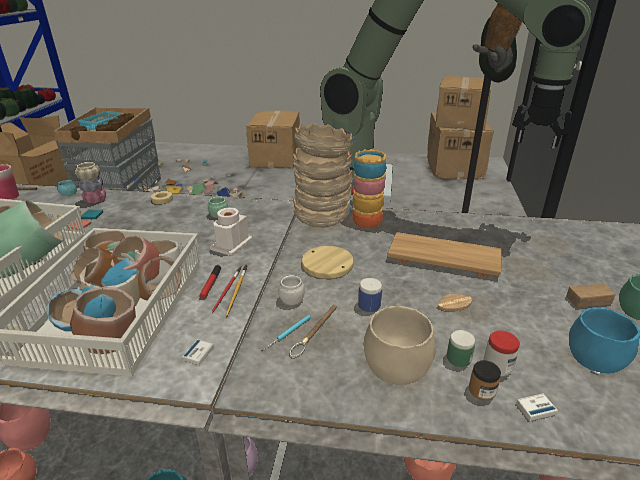

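```bash
cat > h.py <<'E'
from rig import robot, kinematics, imaging, hand_in, regions_of, monitor
import cv2,numpy as np
from scipy.spatial.transform import Rotation as R
def q2R(q): return R.from_quat([q[1],q[2],q[3],q[0]]).as_matrix()
def cam(c):
    if c=="wrist":
        p=np.array(monitor.read_ee_pos());Rt=q2R(monitor.read_tcp_rot())
        s=imaging.snapshot(c);T=s["T_tool_cam"];T=np.array(T)
        return s["color"],np.array(s["camera_matrix"]),p+Rt@T[:3,3],Rt@T[:3,:3]
    s=imaging.snapshot(c)
    return s["color"],np.array(s["camera_matrix"]),np.array(s["xyz"]),q2R(s["attitude"])
def ray2plane(C,u,v,z):
    _,K,p,Rm=C; d=Rm@np.linalg.solve(K,np.array([u,v,1.0]))
    return (p+d*(z-p[2])/d[2])[:3]
def proj(C,P):
    _,K,p,Rm=C; q=K@(Rm.T@(np.array(P)-p)); return q[:2]/q[2]
def down(yaw):  # tool y axis (closing line) at angle yaw from world x ; z down
    y=np.array([np.cos(yaw),np.sin(yaw),0]);z=np.array([0,0,-1.]);x=np.cross(y,z)
    q=R.from_matrix(np.c_[x,y,z]).as_quat(); return [q[3],q[0],q[1],q[2]]
E
python3 - <<'E'
from h import *
for c in ["scene","side"]:
    C=cam(c)
    for n,z in [("mould_base",.01),("half_square",.05),("half_bevelled",.05),("collar",.11),("vase",.105),("ware_board",.028),("drying_bat",.016),("glaze_jar",.04),("white_pot",.04),("shaping_rib",.009)]:
        for r in regions_of(c,n)[:2]:
            m=r["region"].astype(np.uint8); cs,_=cv2.findContours(m,0,2); k=max(cs,key=cv2.contourArea)
            pts=np.array([ray2plane(C,*a[0].astype(float),z)[:2] for a in k],np.float32)
            b=cv2.minAreaRect(pts)
            print(c,n,round(r["conf"],2),ray2plane(C,r["centre"][1],r["centre"][0],z).round(3)[:2],np.round(b[0],3),np.round(b[1],3),round(b[2],1))
E
```

```text
scene half_square 0.59 [ 0.522 -0.295] [ 0.539 -0.278] [0.098 0.05 ] 71.2
scene half_bevelled 0.63 [ 0.577 -0.319] [ 0.586 -0.301] [0.101 0.036] 40.6
scene half_bevelled 0.19 [ 0.518 -0.32 ] [ 0.546 -0.303] [0.08  0.098] 72.5
scene collar 0.86 [ 0.569 -0.294] [ 0.554 -0.292] [0.069 0.057] 51.7
scene vase 0.72 [ 0.557 -0.288] [ 0.557 -0.289] [0.026 0.021] 59.0
scene ware_board 0.89 [0.543 0.302] [0.54 0.3 ] [0.303 0.124] 80.4
scene ware_board 0.28 [0.728 0.289] [0.724 0.293] [0.058 0.084] 40.3
scene drying_bat 0.74 [ 0.608 -0.014] [ 0.608 -0.008] [0.14  0.145] 11.6
scene glaze_jar 0.7 [0.761 0.103] [0.767 0.112] [0.11  0.053] 60.4
scene white_pot 0.94 [ 0.772 -0.077] [ 0.771 -0.074] [0.092 0.061] 55.3
scene shaping_rib 0.22 [ 0.591 -0.237] [ 0.593 -0.24 ] [0.029 0.023] 59.0
side mould_base 0.48 [ 0.584 -0.274] [ 0.559 -0.284] [0.086 0.114] 71.5
side half_square 0.52 [ 0.557 -0.261] [ 0.533 -0.254] [0.149 0.026] 17.3
side half_bevelled 0.89 [ 0.57  -0.284] [ 0.572 -0.286] [0.17  0.067] 25.0
side collar 0.78 [ 0.58  -0.284] [ 0.584 -0.274] [0.107 0.059] 23.5
side ware_board 0.94 [0.555 0.319] [0.561 0.309] [0.288 0.155] 80.9
side drying_bat 0.65 [0.63  0.003] [0.625 0.003] [0.154 0.139] 8.0
side glaze_jar 0.73 [0.788 0.123] [0.783 0.123] [0.127 0.053] 2.3
side white_pot 0.84 [ 0.794 -0.059] [ 0.789 -0.06 ] [0.109 0.061] 8.1
side white_pot 0.45 [ 0.572 -0.284] [ 0.562 -0.294] [0.169 0.072] 20.2
side shaping_rib 0.66 [0.744 0.316] [0.745 0.322] [0.06  0.087] 8.1
```

The scene picture shows the mould at about (355,380), the bat at (308,276) and the ware board at (225,195). The side picture has the mould at (230,230), the bat at (328,262) and the board at (446,252). Next I take closer wrist looks on the way.

```bash
cat > s1.py <<'E'
from h import *
import pickle
q=down(np.pi/2); out={}
p=np.array(monitor.read_ee_pos())
for n,xy,z in [("board",(.545,.30),.42),("bat",(.61,-.01),.42),("mould",(.555,-.285),.42)]:
    robot.movep([xy[0],xy[1],z],q)
    C=cam("wrist"); out[n]=C; cv2.imwrite(f"pics/w_{n}.png",C[0])
    print(n,monitor.read_clock(),np.round(monitor.read_ee_pos(),3),np.round(monitor.read_joint_pos(),2),"proj TCPxy",proj(C,[xy[0],xy[1],.03]).round())
    for l,zz in {"board":[("ware_board",.028)],"bat":[("drying_bat",.016)],"mould":[("mould_base",.016),("half_square",.086),("half_bevelled",.086),("collar",.110),("vase",.105)]}[n]:
        for r in regions_of("wrist",l)[:2]:
            m=r["region"].astype(np.uint8); cs,_=cv2.findContours(m,0,2); k=max(cs,key=cv2.contourArea)
            pts=np.array([ray2plane(C,*a[0].astype(float),zz)[:2] for a in k],np.float32); b=cv2.minAreaRect(pts)
            x0,y0,w,h=cv2.boundingRect(k)
            print(l,round(r["conf"],2),np.round(b[0],4),np.round(b[1],3),round(b[2],1),"bbox",(x0,y0,w,h))
pickle.dump(out,open("w.pkl","wb"))
E
python3 s1.py; python3 -c "
import cv2;cv2.imwrite('pics/w_all.png',cv2.resize(cv2.hconcat([cv2.imread('pics/w_%s.png'%n) for n in ('board','bat')]),(800,300)))"
```

```text
board 3.7833 [0.544 0.301 0.419] [-0.58  0.39 -0.04  1.32  0.01  1.42  0.96] proj TCPxy [310. 177.]
bat 5.0917 [ 0.61  -0.008  0.42 ] [-0.13  0.37  0.07  1.36 -0.03  1.41  1.51] proj TCPxy [309. 176.]
drying_bat 0.88 [0.609  0.0018] [0.138 0.138] 0.2 bbox (269, 123, 98, 99)
mould 6.275 [ 0.556 -0.283  0.42 ] [ 0.27  0.4   0.17  1.33 -0.07  1.42  2.01] proj TCPxy [309. 175.]
mould_base 0.9 [ 0.5572 -0.2831] [0.076 0.101] 71.5 bbox (276, 133, 72, 69)
mould_base 0.39 [ 0.7731 -0.0489] [0.083 0.04 ] 58.3 bbox (431, 297, 43, 35)
half_square 0.7 [ 0.5314 -0.2741] [0.061 0.041] 73.6 bbox (290, 141, 55, 42)
half_bevelled 0.96 [ 0.5873 -0.2926] [0.059 0.022] 67.8 bbox (282, 191, 46, 29)
collar 0.65 [ 0.5568 -0.2824] [0.057 0.058] 44.6 bbox (287, 161, 49, 51)
vase 0.82 [ 0.5548 -0.2824] [0.025 0.024] 0.2 bbox (301, 174, 21, 22)
```

View pics/w_mould.png

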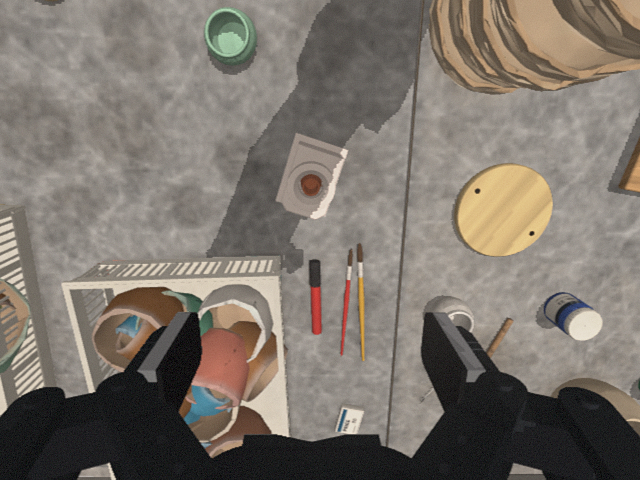

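View pics/w_all.png

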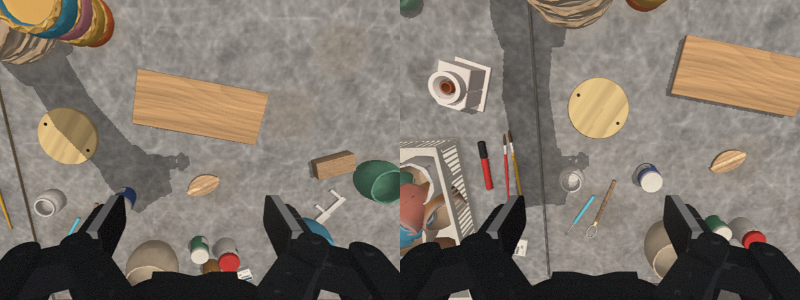

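The wrist view over the mould shows the collar and mould at (312,178), with the bevelled half toward image bottom (+x) and the square half toward the top. The bat is at (504,210). In the combined picture the board spans about (135,68) to (268,145).

```bash
cat > s2.py <<'E'
from h import *
import pickle
w=pickle.load(open("w.pkl","rb"))
for n in ("board","bat","mould"):   # board & bat by hue
    C=w[n]; hsv=cv2.cvtColor(C[0],cv2.COLOR_BGR2HSV)
    m=cv2.inRange(hsv,(8,70,90),(28,255,255)); m=cv2.morphologyEx(m,cv2.MORPH_OPEN,np.ones((5,5)))
    cs,_=cv2.findContours(m,0,2)
    for k in cs:
        a=cv2.contourArea(k)
        if a<4000: continue
        for z in (.028,.016):
            pts=np.array([ray2plane(C,*a_[0].astype(float),z)[:2] for a_ in k],np.float32); b=cv2.minAreaRect(pts)
            if (z>.02 and .27<max(b[1])<.31) or (z<.02 and abs(b[1][0]-.14)<.01 and abs(b[1][1]-.14)<.01): print(n,z,np.round(b[0],4),np.round(b[1],3),round(b[2],1),cv2.boundingRect(k))
robot.movep([.557,-.283,.26],down(np.radians(71.6)))
C=cam("wrist"); pickle.dump(C,open("wm.pkl","wb")); cv2.imwrite("pics/wm2.png",C[0])
print(monitor.read_clock(),np.round(monitor.read_joint_pos(),2),C[2].round(3))
B=np.array([.557,-.283])
for l,zz in [("mould_base",.016),("half_square",.086),("half_bevelled",.086),("collar",.110),("vase",.105)]:
    for r in regions_of("wrist",l)[:1]:
        m=r["region"].astype(np.uint8); cs,_=cv2.findContours(m,0,2); k=max(cs,key=cv2.contourArea)
        pts=np.array([ray2plane(C,*a[0].astype(float),zz)[:2] for a in k],np.float32); b=cv2.minAreaRect(pts)
        print(l,round(r["conf"],2),np.round(b[0],4),np.round(b[1],3),round(b[2],1),cv2.boundingRect(k))
# overlay of the assumed model
img=C[0].copy(); t=np.radians(-18.4); Rm=np.array([[np.cos(t),-np.sin(t)],[np.sin(t),np.cos(t)]])
def draw(P,z,col): cv2.polylines(img,[np.array([proj(C,[*(B+Rm@np.array(p)),z]) for p in P]).round().astype(int)],True,col,1)
draw([(-.05,-.038),(.05,-.038),(.05,.038),(-.05,.038)],.016,(0,0,255))
draw([(-.0415,-.03),(-.0015,-.03),(-.0015,.03),(-.0415,.03)],.086,(255,0,0))
draw([(.0015,-.03),(.0315,-.03),(.0415,-.02),(.0415,.02),(.0315,.03),(.0015,.03)],.086,(255,0,0))
a=np.linspace(0,6.28,40)
draw(.029*np.c_[np.cos(a),np.sin(a)],.11,(0,200,0))
u,v=proj(C,[*B,.08]).astype(int); cr=img[max(0,v-120):v+120,max(0,u-160):u+160]
cv2.imwrite("pics/ov.png",cv2.resize(cr,None,fx=2.5,fy=2.5))
E
python3 s2.py
```

```text
board 0.016 [0.6082 0.0047] [0.139 0.143] 37.3 (60, 171, 98, 93)
board 0.028 [0.5404 0.3116] [0.289 0.12 ] 79.7 (211, 110, 219, 121)
bat 0.016 [0.6096 0.0011] [0.137 0.137] 0.2 (269, 124, 97, 98)
bat 0.028 [0.5404 0.3086] [0.292 0.119] 79.8 (433, 56, 207, 131)
mould 0.016 [ 0.6086 -0.0021] [0.142 0.138] 77.7 (454, 163, 99, 94)
7.2583 [ 0.24  0.5   0.2   1.57 -0.11  1.08  1.72] [ 0.481 -0.257  0.404]
mould_base 0.74 [ 0.5412 -0.2772] [0.076 0.067] 72.1 (273, 146, 77, 67)
half_square 0.65 [ 0.5313 -0.2739] [0.06  0.044] 70.1 (275, 155, 73, 54)
half_bevelled 0.95 [ 0.5876 -0.2927] [0.058 0.02 ] 71.8 (278, 238, 67, 22)
collar 0.96 [ 0.5553 -0.282 ] [0.057 0.06 ] 71.8 (275, 180, 73, 75)
vase 0.98 [ 0.5545 -0.2826] [0.024 0.027] 58.8 (296, 200, 32, 33)
```

View pics/ov.png

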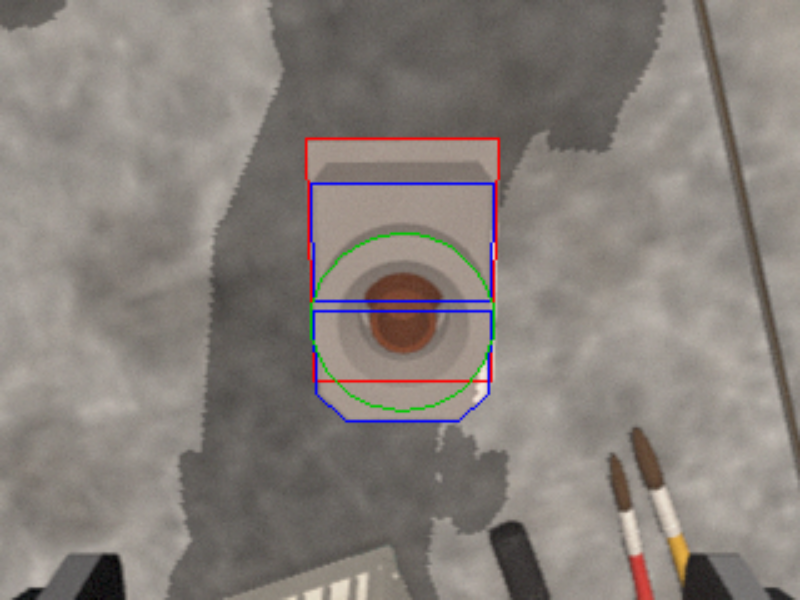

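The overlay of the assumed mould frame (centre 0.557, -0.283, yaw -18.4°) fits the picture. The base corners at (306,138) and (499,138), the halves' outlines and the ring all coincide. Next I move the collar.

```bash
cat > t.py <<'E'
from h import *
B=np.array([.557,-.283]); BY=np.radians(-18.4)
bx=np.array([np.cos(BY),np.sin(BY)]); QM=down(BY+np.pi/2)
L=np.radians(79.75); bl=np.array([np.cos(L),np.sin(L)]); P=np.array([.5405,.310]); QB=down(L-np.pi/2)
BAT=np.array([.609,.001]); ZT=.36
HOME={"collar":(B,.085),"sq":(B-bx*.0205,.038),"bv":(B+bx*.0205,.038),"vase":(B,.068)}
BOARD={"collar":(P-bl*.09,.0315),"sq":(P,.050),"bv":(P+bl*.09,.050)}
def over(xy,q,z=ZT): robot.movep([*xy,z],q)
def st(m): print(m,"t",round(monitor.read_clock(),1),"w",round(monitor.read_gripper_width()*1e3,1),"F",np.round(monitor.read_contact_force(),1),"p",np.round(monitor.read_ee_pos(),4))
def pick(xy,z,q,lift=.0,zt=ZT):
    robot.open_jaws() if monitor.read_gripper_width()<.08 else None
    over(xy,q,zt); robot.move_straight([*xy,z+.05],v=.25); robot.move_straight([*xy,z],v=.1); st("at")
    robot.close(); st("grip"); robot.move_straight([*xy,z+.1],v=.12); robot.move_straight([*xy,zt],v=.25); st("lifted")
def place(xy,z,q,dz=.0008,zt=ZT):
    over(xy,q,zt); robot.move_straight([*xy,z+.04],v=.25); robot.move_straight([*xy,z+dz],v=.05); st("down")
    robot.open_jaws(); st("open"); robot.move_straight([*xy,z+.1],v=.15); robot.move_straight([*xy,zt],v=.3)
E
python3 - <<'E'
from t import *
pick(*HOME["collar"],QM)
if monitor.read_gripper_width()>.05: place(*BOARD["collar"],QB)
print(np.round(monitor.read_joint_pos(),2))
E
```

```text
at t 9.7 w 85.4 F [-0.4  0.5  0.7] p [ 0.5572 -0.2832  0.0854]
grip t 10.1 w 56.2 F [-1.5  0.5 11.6] p [ 0.5575 -0.2833  0.0862]
lifted t 11.9 w 56.6 F [-0.4 -1.1 -0.8] p [ 0.5566 -0.2827  0.3583]
down t 16.2 w 55.7 F [-5.8 -1.4 13. ] p [0.5242 0.2213 0.0325]
open t 16.6 w 85.3 F [-0.8 -0.5 -0.4] p [0.5245 0.2214 0.0322]
[-0.69  0.33  0.25  1.59 -0.08  1.24 -0.6 ]
```

```bash
python3 - <<'E'
from t import *
C=cam("wrist"); r=regions_of("wrist","collar")
for a in r[:2]:
    k=max(cv2.findContours(a["region"].astype(np.uint8),0,2)[0],key=cv2.contourArea)
    pts=np.array([ray2plane(C,*p[0].astype(float),.0565)[:2] for p in k],np.float32); b=cv2.minAreaRect(pts); print(a["conf"],b,BOARD["collar"][0])
u,v=proj(C,[*BOARD["collar"][0],.05]).astype(int); a=C[0][max(0,v-100):v+100,max(0,u-120):u+120]
S=cam("side"); u,v=proj(S,[*BOARD["collar"][0],.05]).astype(int); b=S[0][v-50:v+50,u-60:u+60]
cv2.imwrite("pics/c1.png",cv2.hconcat([cv2.resize(a,(400,333)),cv2.resize(b,(400,333))]))
E
```

```text
0.65 ((0.5244052410125732, 0.22219842672348022), (0.054736651480197906, 0.0593608021736145), 15.303330421447754) [0.52448508 0.22143634]
0.4 ((0.7209621667861938, 0.3210872411727905), (0.06153585761785507, 0.06552694737911224), 70.62639617919922) [0.52448508 0.22143634]
```

View pics/c1.png

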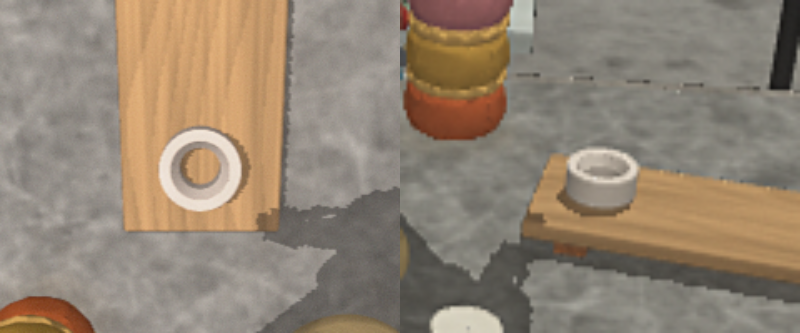

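The collar stands upright near the board's end, (200,170) in the wrist view and (600,180) in the side view. Next come both halves.

```bash
python3 - <<'E'
from t import *
for h in ("sq","bv"):
    pick(*HOME[h],QM)
    if monitor.read_gripper_width()<.05: print("missed"); break
    place(*BOARD[h],QB)
S=cam("scene"); u,v=proj(S,[*P,.05]).astype(int); a=S[0][v-75:v+75,u-90:u+90]
u,v=proj(S,[*B,.05]).astype(int); b=S[0][v-75:v+75,u-90:u+90]
cv2.imwrite("pics/h1.png",cv2.hconcat([cv2.resize(a,(400,333)),cv2.resize(b,(400,333))]))
E
```

```text
at t 22.5 w 85.4 F [-0.1  0.6 -0.2] p [ 0.5377 -0.2767  0.0383]
grip t 22.9 w 59.5 F [-0.3 -0.4  6.1] p [ 0.538  -0.2767  0.0389]
lifted t 24.9 w 59.7 F [ 0.3  0.1 -2.5] p [ 0.5371 -0.2763  0.3585]
down t 29.2 w 59.7 F [-5.9 -3.   7.8] p [0.5401 0.3098 0.0509]
open t 29.6 w 85.4 F [-1.  -0.7  0.6] p [0.5406 0.31   0.0507]
at t 35.3 w 85.2 F [-0.3 -0.6  0.5] p [ 0.5766 -0.2897  0.0382]
grip t 35.7 w 59.3 F [-0.8  0.1  6.9] p [ 0.5769 -0.2897  0.0389]
lifted t 37.7 w 59.7 F [ 0.3 -0.  -0.9] p [ 0.5761 -0.2892  0.3585]
down t 42.3 w 59.5 F [-4.7 -2.8  6.5] p [0.5563 0.3984 0.0509]
open t 42.7 w 85.4 F [0.5 0.2 0.4] p [0.5566 0.3986 0.0507]
```

View pics/h1.png

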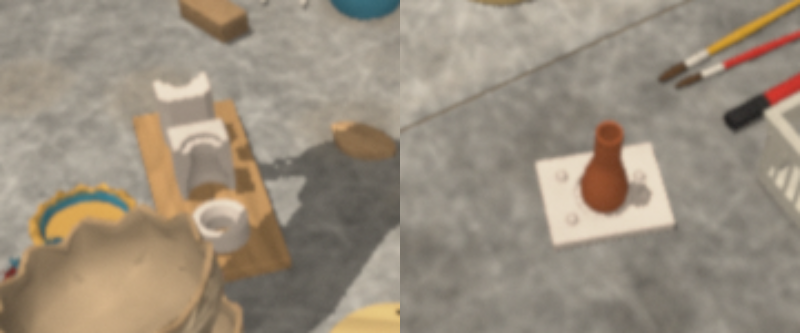

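All three mould parts stand upright on the board, and the vase stands free on the base at (605,170). Next I move the vase to the bat.

```bash
python3 - <<'E'
from t import *
pick(*HOME["vase"],QM)
if monitor.read_gripper_width()>.01: place(BAT,.072,QM,dz=.0005)
C=cam("wrist"); S=cam("scene"); M=C
r=regions_of("scene","vase"); print([(a["conf"],a["centre"]) for a in r[:2]],proj(S,[*BAT,.055]))
u,v=proj(C,[*BAT,.03]).astype(int); a=C[0][max(0,v-100):v+100,max(0,u-120):u+120]
u,v=proj(S,[*BAT,.03]).astype(int); b=S[0][v-75:v+75,u-90:u+90]
cv2.imwrite("pics/v1.png",cv2.hconcat([cv2.resize(a,(400,333)),cv2.resize(b,(400,333))]))
E
```

```text
at t 48.6 w 85.2 F [ 0.1 -0.1 -0.5] p [ 0.5572 -0.2832  0.0684]
grip t 49.2 w 20.6 F [-0.8 -0.4  5.3] p [ 0.5571 -0.2831  0.0683]
lifted t 51.1 w 20.5 F [ 0.4 -0.2 -1.5] p [ 0.5566 -0.2827  0.3584]
down t 54.3 w 20.5 F [-0.6 -0.2 -0.6] p [0.609  0.001  0.0724]
open t 54.9 w 85.3 F [-0.2 -0.1  0.1] p [0.609  0.001  0.0725]
[(0.92, [260.0, 305.4])] [304.63212017 260.37341982]
```

View pics/v1.png

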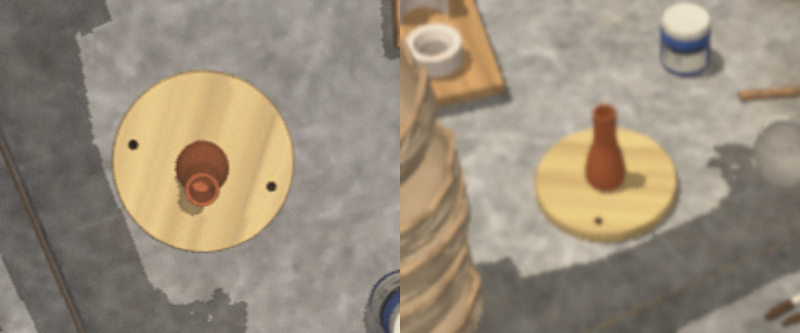

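The vase stands upright in the middle of the bat, between the two pin holes at (133,145) and (271,186). Next I return the square half and then the bevelled half.

```bash
python3 - <<'E'
from t import *
for h,o in (("sq",0),("bv",.001)):
    pick(*BOARD[h],QB)
    if monitor.read_gripper_width()<.05: print("missed"); break
    xy,z=HOME[h]; place(xy+bx*o,z,QM,dz=-.0005)
C=cam("wrist"); S=cam("scene")
u,v=proj(C,[*B,.06]).astype(int); a=C[0][max(0,v-100):v+100,max(0,u-120):u+120]
u,v=proj(S,[*B,.05]).astype(int); b=S[0][v-60:v+60,u-72:u+72]
cv2.imwrite("pics/m1.png",cv2.hconcat([cv2.resize(a,(400,333)),cv2.resize(b,(400,333))]))
E
```

```text
at t 60.2 w 85.4 F [ 0.1  0.1 -0.3] p [0.5407 0.31   0.0503]
grip t 60.6 w 59.8 F [-1.2 -0.8  6.8] p [0.5408 0.3102 0.0508]
lifted t 62.5 w 59.8 F [ 0.   0.2 -2.2] p [0.54   0.3099 0.3585]
down t 66.9 w 59.5 F [-9.   6.7 29.7] p [ 0.5375 -0.2765  0.0386]
open t 67.3 w 85.3 F [ 0.1  0.1 -0.1] p [ 0.5375 -0.2765  0.0373]
at t 73.3 w 85.2 F [-0.1 -0.2  0.4] p [0.5567 0.3984 0.05  ]
grip t 73.6 w 59.6 F [0.3 0.4 7.2] p [0.5569 0.3989 0.0508]
lifted t 75.6 w 59.4 F [-0.6 -0.  -2.2] p [0.5561 0.3984 0.3584]
down t 80.3 w 59.7 F [-11.9   7.5  31.4] p [ 0.577  -0.2897  0.0387]
open t 80.7 w 85.6 F [0.2 0.1 0. ] p [ 0.5774 -0.2898  0.0372]
```

View pics/m1.png

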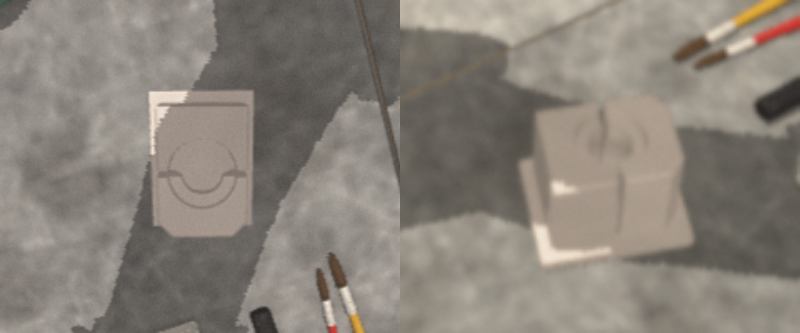

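Both halves are closed on the base. They came down to the same height they were gripped at, and the recess ring at (203,172) is whole. The collar is next.

```bash
python3 - <<'E'
from t import *
pick(*BOARD["collar"],QB)
if monitor.read_gripper_width()>.05: place(HOME["collar"][0]+bx*.0005,HOME["collar"][1],QM,dz=0)
C=cam("wrist"); S=cam("scene"); D=cam("side")
out=[]
for X,s in ((C,100),(S,60),(D,45)):
    u,v=proj(X,[*B,.07]).astype(int); out.append(cv2.resize(X[0][max(0,v-s):v+s,max(0,u-s):u+s],(266,266)))
cv2.imwrite("pics/m2.png",cv2.hconcat(out)); cv2.imwrite("pics/fin.png",S[0])
E
```

```text
at t 86.4 w 85.4 F [ 0.2 -0.6  0.9] p [0.5247 0.2213 0.0318]
grip t 86.8 w 56.2 F [-2.7 -0.1 11.2] p [0.5249 0.2216 0.0324]
lifted t 88.8 w 56.3 F [ 0.7  0.7 -0.1] p [0.524  0.2214 0.3588]
down t 92.8 w 56.3 F [-8.7  5.6 28.8] p [ 0.5575 -0.2832  0.0862]
open t 93.3 w 85.8 F [ 0.1  0.  -0. ] p [ 0.5574 -0.2831  0.0848]
```

View pics/m2.png

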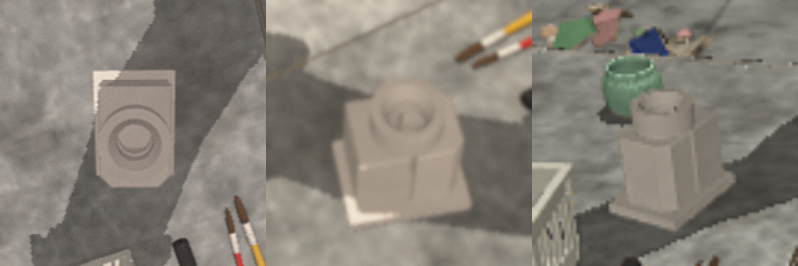

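View pics/fin.png

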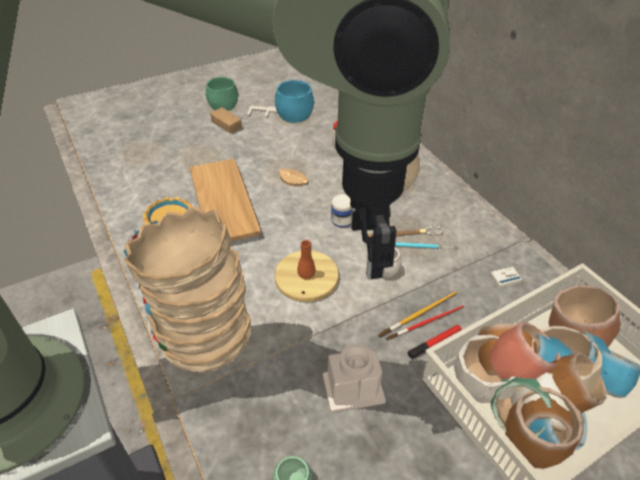

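The mould is closed with the collar seated at (355,375), the vase is on the bat at (306,262), the board is empty, and the bystanders are untouched. Handing in.

```bash
python3 -c "
from rig import hand_in
print(hand_in())"
```

```text
the job is handed in; nothing more can be done
None
```

The job is done and handed in at about 94 s of the 141 s allowed: the vase stands in the middle of the drying bat, and the empty mould is closed on its base with both halves down on their natches and the collar seated.

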